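# Shut the spice box and hold the loaded spice ball over the stock pot

## Robot

A 6-joint arm with a two-finger parallel gripper is mounted at the origin on the work surface. World frame = base frame: x ahead of the robot, y to its left, z up, the work surface at z = 0. Lengths are in m, angles in rad, forces in N, time in s.
With the tool pointing down it reaches from about 0.3 to 0.775 m from the base axis. Payload 14.6 kg.
Tool frame: the origin (TCP) lies midway between the tips of the shut fingers; the grasp point (between the pads) lies 19 mm behind it (ctrl.tcp_to_grasp is the distance from the TCP to the grasp point, in m); x points along the fingers, y is the direction in which the jaws open and shut, and the axes are right-handed (so a half turn about x gives the same grasp; the last joint's range is limited). The gripper opens to 94 mm and grips with 3 to 60 N. Pads are 16 mm wide; open, the fingers measure 119 mm over their backs; the gripper's body (75 mm by 177 mm) begins 78 mm behind the grasp point.
Start: joints at [-1.351, 0.3, 1.521, -0, 1.321, -0.067], TCP at [0.156, -0.528, 0.205] pointing down, gripper open.
Joint ranges: [-3.03, 3.03], [-0.79, 2.21], [0.23, 2.52], [-1.04, 4.18], [0, 3.07], [-2.55, 2.55]. Speed limits (rad/s): [2.22, 2.22, 2.57, 3.14, 3.14, 3.14].

## Interface

Orientations are given as [roll, pitch, yaw] about the fixed x, y, z axes, in that order (R = Rz(yaw) Ry(pitch) Rx(roll)).
In Python, from station import ctrl gives the robot as it stands.
- The arm moves only by the tool jog_arm, never from a script. Its argument "rows" is one flat list of numbers, 7 for each row, row after row: the shift along the world's x, y, z in m, then the turn, a rotation vector about the world's x, y, z in degrees, then the closure, from 0 (fully open) to 1 (shut). A call has 1 to 8 rows; each row shifts and turns the commanded pose from where the row before left it; what a row does not reach is not made up. A row lasts 1/12 s, in which the tool goes at most 41.7 mm and 7.16 degrees, less where a joint would pass 70% of its speed; a pose out of reach is approached as far as the arm can. A call with a gripper value outside its range is refused whole. The fingers move at their own pace and stop on an object; "squeeze" is the grip in N (left out, the last holds). Time passes only in rows, so rows that do not move let the fingers close. It gives the time, the measured TCP pose, the force and the opening at its end, in the units of the state.
- ctrl.get_obs(): the state, without advancing time (a new reading comes with each control period).
- ctrl.camera(name): name is "scene" or "top" or "wrist"; returns (picture, depth): 400x640x3 uint8, red, green, blue; 400x640 float32, m along the optical axis (not along the pixel's ray), 0 where there is no reading.
- ctrl.camera_model(name): a dict with "K" (3x3 intrinsics, pixels), "dist" ([k1, k2, p1, p2, k3] as OpenCV has them; the pictures are not rectified), "extrinsics" (4x4, takes a point from camera to world coordinates). Camera axes: x right, y down, z forward; pixel columns grow to the right and rows downward; lengths in m; the calibration is good to about 2 mm. A picture is of the moment at which its call begins: read the wrist's pose just before it. camera_model takes no time and is no camera call; for the wrist camera it gives the pose at the moment of the call.
- ctrl.hand_in(): hands the job in, once; it reports no verdict.
The state is a dict: "time_s": time; "qpos": joint angles; "joint_vel": joint speeds; "tau": joint torques, N m; "ee_pos": TCP position; "eef_rot": TCP orientation; "force": force on the tool from outside, world axes, zero at the start; "moment": the same for the moment, N m; "grip_width": finger opening in m.
Only numpy, scipy, OpenCV 4.12 (cv2) and the standard library are available. Lean on these libraries where they do the work, as an engineer would, in place of code of your own. Each camera call takes 0.05 s, during which the arm holds its last target.

## Task

The spice ball has been filled and stands loose in a well of the little carrying tray: first shut the lid of the spice box fully, then pick up the tray by its grip bar and carry it level, so that the ball stays in its well, to the stock pot. Finish still holding the tray, level, still and clear of everything, over the middle of the pot and no more than a hand's breadth (80 mm) above its rim, ready for the cook; leave the other things on the counter where they are.

Things in the scene. Friction and masses are not known exactly. Their poses are not given: they have to be found in the camera images.
- spice_lid (a joint): lid of the spice box (stainless, 150 x 240 mm, 80 mm tall, three bins, fixed to the counter). Hinge angle in rad: 0 = shut, flat on the box; 1.57 = upright. It stays at whatever angle it is left; moving it takes 1 to 4 N at the free edge. To shut it, swing the free edge away from the hinge side, then down
- lid_hinge (a point): middle of the lid's hinge line, fixed to the spice box, 82 mm above the counter, at the box's edge away from the robot. y axis: the hinge line; z up; -x points from the hinge across the box to its front, where the lid's free edge comes to lie
- lid_push (a point): point on the lid's outer face (its top once shut), half-way along the 246 mm wide lid, 140 mm from the hinge line; turns with the lid: z is the outward normal of that face, -x points to the free edge. Steel plate 4 mm thick (outer face 3 mm off the hinge line), ending 159 mm from the hinge in a downturned lip; a thumb tab 70 mm wide reaches 13 mm further
- tray_grip (a point): centre of the carrying tray's grip bar: light wood, 14 mm thick along x, 74 mm long along y, 24 mm tall, centre 104 mm above the tray's underside. Pinch its flat sides, closing along x. It tops a loop: strap uprights at y = +-38 mm, open below. Tray: loose, stainless, 190 mm along x, 92 mm along y, 0.25 to 0.45 kg, a well on each side of the bar. Axes are the tray's own, z up when level
- ball_center (a point): centre of the spice ball: perforated stainless ball 50 mm across, 70 g, standing free in a well of the tray, with about 5 mm of play; its top is then 55 mm above the tray's underside
- tray_well (a point): where the ball's centre is when in the middle of its well: 58 mm along the tray's +x from the bar, 30.5 mm above the tray's underside. (The well at -x is empty.) Well: floor 5.5 mm above the underside, rim 41 mm across inside, 6 mm above the floor; the ball rolls out over it when the tray tips some 35 degrees or is jerked
- pot_rim (a point): centre of the open mouth of the stock pot, at rim height, 122 mm above the counter. Fixed, round, stainless, 220 mm across, standing open and empty on a wire trivet, with two loop handles reaching 138 mm from the middle, lower than the rim
- spoon_grip (a point): bystander: steel spoon 190 mm long lying in front of the spice box; this point is on its handle
- jar: bystander: short amber glass jar, 52 mm across, 65 mm tall; origin under its base
- bowl_rim (a point): bystander: small white bowl, 96 mm across, 45 mm tall; this point is the centre of its rim
- sauce_bottle: bystander: green glass sauce bottle, 54 mm across, 150 mm tall, behind the spice box to the left; origin under its base
- tin: bystander: plain metal tin, 66 mm across, 90 mm tall, behind the spice box to the right; origin under its base
- rolling_pin: bystander: wooden rolling pin 38 mm thick, 320 mm long, at the left side; origin under its middle
- teacup_rim (a point): bystander: white cup without handle, 72 mm across, 62 mm tall, at the right side; this point is the centre of its rim
Not all that is in view belongs to the job. What is shaped like the part that bears tray_grip but blue is not meant.

How it is judged:
By the outcome, as a careful person would: the job done as asked, in the order asked, and still so for the second after the job is handed in, while the arm keeps its last pose, push and grip.
It also fails if it takes over 70 s, if anything falls off the work surface, if the arm or the gripper's body presses on something with over 40 N, if the wrist force passes 120 N, or if a joint passes its speed limit or range.

## Working session

There is one attempt and no reset: what is moved stays moved. The work goes in short steps, Python scripts to look and compute and a tool call to move; the robot and the scene stay as the last step left them, time stands still between calls to the robot, and variables do not carry over. Pictures are saved under pics/ and viewed, and the job is handed in when it is done.

Besides the shell and the picture viewer there is one more tool, called after "Call:" as name(argument=value, ...) on one line, values as JSON. jog_arm: Moves the arm, as the interface text tells. Its arguments: {"type":"object","properties":{"rows":{"type":"array"},"squeeze":{"type":"number"}},"required":["rows"]}

```bash
ls; mkdir -p pics; python3 - <<'E'
from station import ctrl
import cv2, numpy as np
o=ctrl.get_obs()
for k,v in o.items(): print(k,np.round(v,3))
for n in ["scene","top","wrist"]:
    m=ctrl.camera_model(n)
    im,d=ctrl.camera(n)
    np.savez(f"{n}0.npz",im=im,d=d,K=m["K"],dist=m["dist"],E=m["extrinsics"])
    cv2.imwrite(f"pics/{n}0.png",im[:,:,::-1])
    print(n,np.round(m["K"],1).tolist(),np.round(m["dist"],3),np.round(m["extrinsics"],3).tolist())
E
```

```text
pics
time_s 0.0
qpos [-1.351  0.3    1.522 -0.     1.321 -0.067]
joint_vel [-0.001 -0.001  0.     0.001 -0.002 -0.002]
tau [-2.0000e-03 -5.3181e+01 -3.5274e+01  7.1000e-02  2.4000e-02 -0.0000e+00]
ee_pos [ 0.156 -0.527  0.205]
eef_rot [-1.618  1.57   1.81 ]
force [-0.482 -0.114 -0.25 ]
moment [ 0.024 -0.013  0.018]
grip_width 0.094
scene [[363.4, 0.0, 326.8], [0.0, 363.4, 200.0], [0.0, 0.0, 1.0]] [-0.059  0.     0.     0.     0.   ] [[-0.865, 0.303, -0.4, 1.035], [0.502, 0.551, -0.667, 0.902], [0.018, -0.778, -0.629, 0.951], [0.0, 0.0, 0.0, 1.0]]
top [[398.9, 0.0, 324.1], [0.0, 398.9, 199.1], [0.0, 0.0, 1.0]] [-0.078  0.     0.     0.     0.   ] [[0.055, -0.977, 0.205, 0.218], [-0.998, -0.053, 0.018, -0.017], [-0.007, -0.206, -0.979, 1.416], [0.0, 0.0, 0.0, 1.0]]
wrist [[338.4, 0.0, 319.1], [0.0, 338.4, 204.4], [0.0, 0.0, 1.0]] [-0.013  0.     0.     0.     0.   ] [[0.283, -0.921, -0.267, 0.234], [-0.959, -0.273, -0.076, -0.505], [-0.002, 0.278, -0.961, 0.383], [0.0, 0.0, 0.0, 1.0]]
```

View pics/scene0.png

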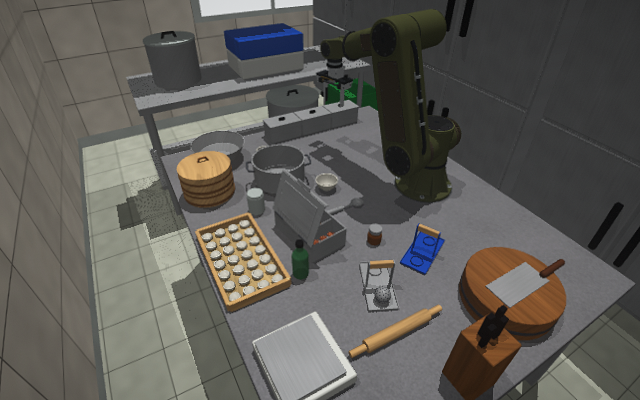

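View pics/top0.png

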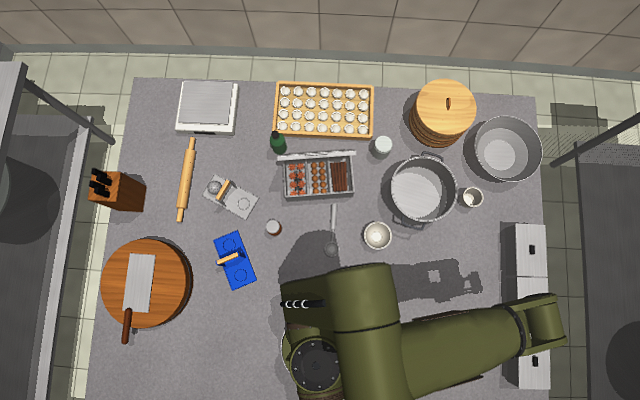

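View pics/wrist0.png

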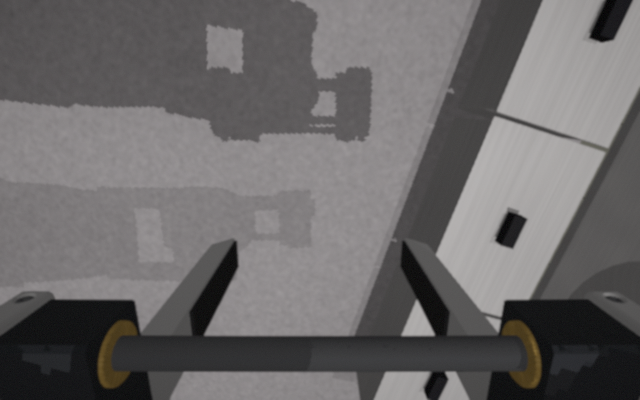

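The top view shows the box at about (317,177), with the lid upright behind it at about (316,155). The tray is at (230,197) with the ball at (214,186), the pot is at (421,188), and the blue decoy is at (235,260). Next I'll measure positions from depth.

```bash
cat > h.py <<'E'
import numpy as np, cv2
def load(n):
    z=np.load(n); return z
def cloud(z):
    h,w=z["d"].shape
    u,v=np.meshgrid(np.arange(w),np.arange(h))
    p=cv2.undistortPoints(np.stack([u,v],-1).reshape(-1,1,2).astype(float),z["K"],z["dist"]).reshape(h,w,2)
    d=z["d"]
    P=np.dstack([p[...,0]*d,p[...,1]*d,d])
    return P@z["E"][:3,:3].T+z["E"][:3,3]
def ray(z,u,v,h):
    p=cv2.undistortPoints(np.array([[[u,v]]],float),z["K"],z["dist"])[0,0]
    r=z["E"][:3,:3]@np.array([p[0],p[1],1]); o=z["E"][:3,3]
    return o+r*(h-o[2])/r[2]
E
python3 - <<'E'
from h import *
z=load("top0.npz");P=cloud(z)
np.set_printoptions(precision=3,suppress=True)
for n,uv in dict(counter=(400,120),lidtopL=(282,156),lidtopR=(350,152),boxFL=(285,197),ball=(214,186),trayc=(240,205),bar=(224,190),pot=(390,190),jar=(272,225),bowl=(377,238),tin=(382,142),cup=(470,195),bottle=(278,138),spoon=(334,215)).items():
    print(n,P[uv[1],uv[0]])
# maps
for n,(a,b,c,d) in dict(box=(270,370,130,215),tray=(195,270,165,230),pot=(375,480,145,235)).items():
    im=z["im"][c:d,a:b]; cv2.imwrite(f"pics/crop_{n}.png",cv2.resize(im[:,:,::-1],None,fx=6,fy=6,interpolation=cv2.INTER_CUBIC))
    print(im.shape)
for n in ["scene"]:
    s=load("scene0.npz"); im=s["im"][160:320,240:420]; cv2.imwrite("pics/crop_s.png",cv2.resize(im[:,:,::-1],None,fx=4,fy=3.7,interpolation=cv2.INTER_CUBIC))
E
```

```text
counter [ 0.842 -0.264 -0.01 ]
lidtopL [0.597 0.143 0.229]
lidtopR [ 0.621 -0.068  0.229]
boxFL [0.499 0.142 0.078]
ball [0.53  0.4   0.055]
trayc [0.476 0.312 0.003]
bar [0.504 0.346 0.113]
pot [ 0.532 -0.211  0.123]
jar [0.401 0.181 0.064]
bowl [ 0.384 -0.187  0.001]
tin [ 0.712 -0.185  0.089]
cup [ 0.558 -0.523  0.003]
bottle [0.695 0.177 0.123]
spoon [ 0.455 -0.03   0.019]
(85, 100, 3)
(65, 75, 3)
(90, 105, 3)
```

View pics/crop_box.png

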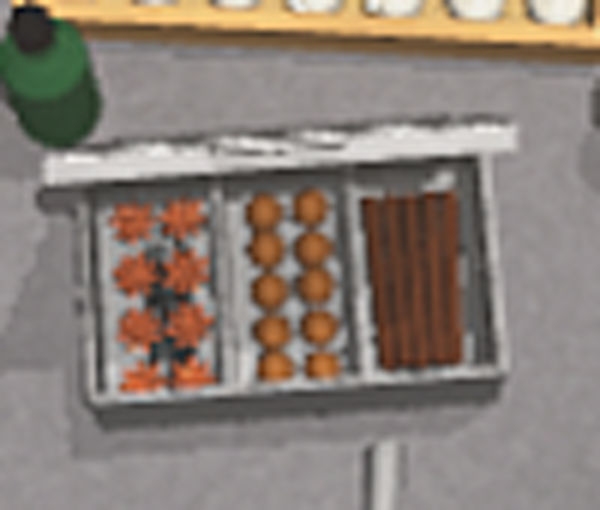

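View pics/crop_tray.png

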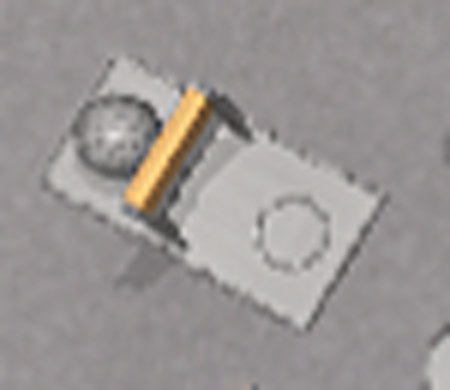

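View pics/crop_s.png

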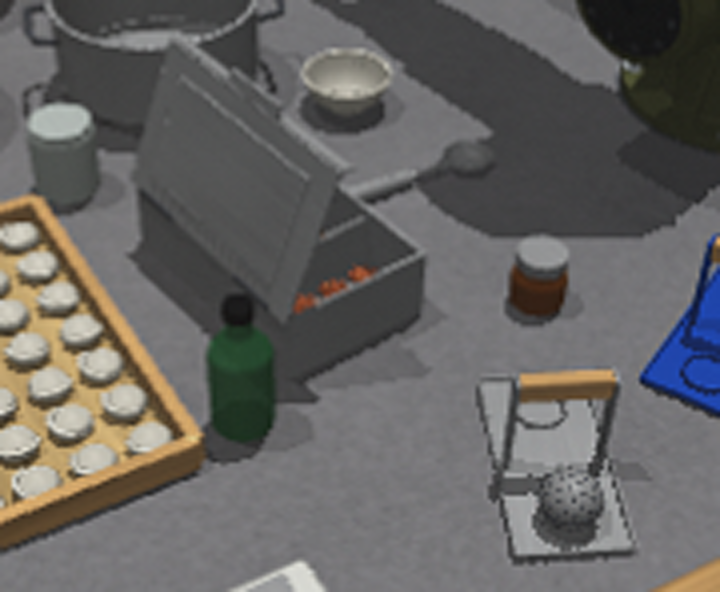

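```bash
python3 - <<'E'
from h import *
np.set_printoptions(precision=4,suppress=True)
t=load("top0.npz");s=load("scene0.npz");Pt=cloud(t);Ps=cloud(s)
# counter heights
for P,r in((Pt,(100,130,380,410)),(Ps,(300,330,440,455))): print("ctr",np.median(P[r[0]:r[1],r[2]:r[3]].reshape(-1,3),0))
# lid from scene: outer face
poly=np.array([[286,176],[322,213],[310,234],[276,204]])
m=np.zeros((400,640),np.uint8);cv2.fillConvexPoly(m,poly,1)
Q=Ps[m>0];Q=Q[np.isfinite(Q).all(1)];
c=np.median(Q,0);Q=Q[np.linalg.norm(Q-c,axis=1)<.3]
for _ in range(3):
    c=Q.mean(0);n=np.linalg.svd(Q-c,full_matrices=False)[2][2];e=(Q-c)@n;Q=Q[abs(e)<2.5*e.std()+1e-4]
if n[0]<0:n=-n
print("lid c",c,"n",n,"std",e.std(),len(Q),"elev",np.degrees(np.arctan2(n[2],np.hypot(n[0],n[1]))),"yaw",np.degrees(np.arctan2(n[1],n[0])))
# box footprint front top edge from top view rays at z=.08
for uv in [(285,197),(354,193),(351.5,156),(277,157),(356,150.5),(277.5,160.5),(356.5,154.5)]:
    print(uv,"z.08",ray(t,*uv,.08),"z.23",ray(t,*uv,.23))
# lid points top view
T=Pt[145:200,270:365].reshape(-1,3);L=T[(T[:,2]>.19)&(T[:,2]<.3)]
print("lid top pts",len(L),L.min(0),L.max(0),L.mean(0)); 
# bar by colour
hsv=cv2.cvtColor(t["im"],cv2.COLOR_RGB2HSV)
mm=cv2.inRange(hsv,(8,90,90),(25,255,255));k=np.zeros_like(mm);k[165:230,195:265]=mm[165:230,195:265]
print("bar",cv2.countNonZero(k)); (cx,cy),(w,h),a=cv2.minAreaRect(cv2.findNonZero(k));print(cx,cy,w,h,a,ray(t,cx,cy,.116))
bx=cv2.boxPoints(((cx,cy),(w,h),a));print(np.array([ray(t,*q,.116)for q in bx]))
hs=cv2.cvtColor(s["im"],cv2.COLOR_RGB2HSV);ms=cv2.inRange(hs,(8,90,90),(25,255,255));ks=np.zeros_like(ms);ks[250:285,350:405]=ms[250:285,350:405]
Q=Ps[ks>0];print("bar scene",len(Q),np.median(Q,0)); (a1,b1),_,_=cv2.minAreaRect(cv2.findNonZero(ks));print(ray(s,a1,b1,.105))
# tray corners in top
for uv in [(195+120/6,165+55/6),(195+40/6,165+185/6),(195+388/6,165+197/6),(195+307/6,165+328/6)]: print("corner",ray(t,*uv,.003))
print("ball top",ray(t,195+115/6,165+135/6,.03))
# pot rim
R=Pt[140:240,370:480].reshape(-1,3);R=R[(R[:,2]>.112)&(R[:,2]<.132)];
R=R[(R[:,1]<-.08)&(R[:,1]>-.42)]
A=np.c_[2*R[:,:2],np.ones(len(R))]
for _ in range(4):
    x=np.linalg.lstsq(np.c_[2*R[:,:2],np.ones(len(R))],(R[:,:2]**2).sum(1),rcond=None)[0];r=np.sqrt(x[2]+x[0]**2+x[1]**2)
    e=np.hypot(R[:,0]-x[0],R[:,1]-x[1])-r;print("pot",x[:2],r,len(R),R[:,2].mean());R=R[abs(e)<max(.006,2*e.std())]
E
```

```text
ctr [ 0.8589 -0.2405 -0.0013]
ctr [0.3894 0.5487 0.0008]
lid c [0.6382 0.05   0.1675] n [0.9268 0.1246 0.3544] std 0.0015210627453544443 1259 elev 20.75635436002889 yaw 7.6587737267395894
(285, 197) z.08 [0.4982 0.1418 0.08  ] z.23 [0.4668 0.124  0.23  ]
(354, 193) z.08 [ 0.5249 -0.0939  0.08  ] z.23 [ 0.4905 -0.0853  0.23  ]
(351.5, 156) z.08 [ 0.6573 -0.0799  0.08  ] z.23 [ 0.608  -0.0729  0.23  ]
(277, 157) z.08 [0.6399 0.1809 0.08  ] z.23 [0.5926 0.1586 0.23  ]
(356, 150.5) z.08 [ 0.6784 -0.0949  0.08  ] z.23 [ 0.6268 -0.0862  0.23  ]
(277.5, 160.5) z.08 [0.6272 0.1781 0.08  ] z.23 [0.5813 0.1561 0.23  ]
(356.5, 154.5) z.08 [ 0.6638 -0.0972  0.08  ] z.23 [ 0.6138 -0.0882  0.23  ]
lid top pts 427 [ 0.5837 -0.0869  0.1919] [0.6382 0.1562 0.2487] [0.6075 0.0359 0.2255]
bar 114
222.56005859375 189.65235900878906 5.437511444091797 21.094921112060547 31.607500076293945 [0.5046 0.3503 0.116 ]
[[0.4772 0.3741 0.116 ]
 [0.5412 0.3433 0.116 ]
 [0.5322 0.3264 0.116 ]
 [0.4684 0.3573 0.116 ]]
bar scene 150 [0.506  0.3576 0.1145]
[0.5058 0.3535 0.105 ]
corner [0.5866 0.417  0.003 ]
corner [0.5023 0.4571 0.003 ]
corner [0.5063 0.2429 0.003 ]
corner [0.4236 0.2846 0.003 ]
ball top [0.5299 0.406  0.03  ]
pot [ 0.5447 -0.3239] 0.10976960533060144 381 0.1203652631125788
pot [ 0.5447 -0.3239] 0.10976960533060144 381 0.1203652631125788
pot [ 0.5447 -0.3239] 0.10976960533060144 381 0.1203652631125788
pot [ 0.5447 -0.3239] 0.10976960533060144 381 0.1203652631125788
```

View pics/crop_pot.png

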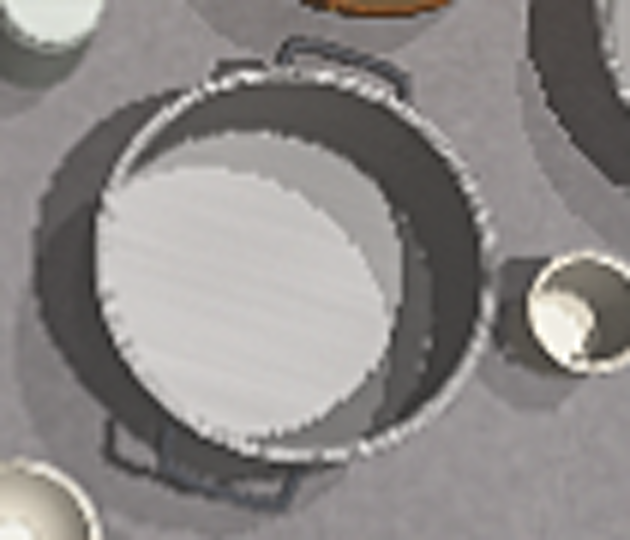

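```bash
python3 - <<'E'
from station import ctrl
from scipy.spatial.transform import Rotation as R
import numpy as np
o=ctrl.get_obs();M=R.from_euler('xyz',o["eef_rot"]).as_matrix();print(np.round(M,3),ctrl.tcp_to_grasp)
# lid geometry estimate
yaw=np.radians(7.3);h=np.array([0.655,0.035]) 
c=np.array([.6382,.05,.1675]);n=np.array([.9268,.1246,.3544]);
# hinge line: offset 3mm below outer face, at z=.082
ux=np.array([np.cos(np.radians(7.66)),np.sin(np.radians(7.66)),0]);d=-ux*n[2]+np.array([0,0,1])*np.hypot(n[0],n[1])
s=(c[2]-.003*n[2]-.082)/d[2];print("dist from hinge",s,"hinge pt",c-.003*n-s*d,"d",d)
E
```

```text
[[-0.     0.283 -0.959]
 [ 0.001 -0.959 -0.283]
 [-1.    -0.001 -0.   ]] 0.0188
dist from hinge 0.09029339466993283 hinge pt [0.66713403 0.05389162 0.082     ] d [-0.35123751 -0.04723951  0.93513817]
```

Call:
jog_arm(rows=[0,0,0.035,0,0,0,1,0,0,0.035,0,0,0,1,0.015,0.015,0.03,0,0,3,1,0.022,0.025,0,0,0,4,1,0.022,0.025,0,0,0,4,1,0.022,0.025,0,0,0,4,1,0.022,0.025,0,0,0,4,1,0.022,0.025,0,0,0,4,1], squeeze=20)

```text
time_s: 0.82
ee_pos: [0.2813, -0.3861, 0.3053]
eef_rot: [-1.868, 1.571, 1.965]
force: [0.4, 0.0, 0.1]
grip_width: 0.0442
```

Call:
jog_arm(rows=[0.022,0.025,0,0,0,4,1,0.022,0.025,0,0,0,4,1,0.022,0.025,0,0,0,4,1,0.022,0.025,0,0,0,4,1,0.022,0.025,0,0,0,4,1,0.022,0.025,0,0,0,4,1,0.022,0.025,0,0,0,4,1,0.022,0.025,0,0,0,4,1])

```text
time_s: 1.48
ee_pos: [0.4574, -0.186, 0.3054]
eef_rot: [-1.077, 1.571, -2.969]
force: [0.9, -0.6, 0.0]
grip_width: 0.0007
```

Call:
jog_arm(rows=[0.022,0.025,0,0,0,4,1,0.022,0.025,0,0,0,4,1,0.022,0.025,0,0,0,4,1,0.022,0.025,0,0,0,4,1,0.022,0.025,0,0,0,4,1,0.022,0.025,0,0,0,4,1,0.022,0.025,0,0,0,2,1,0,0,0,0,0,0,1])

```text
time_s: 2.15
ee_pos: [0.6125, -0.0085, 0.3038]
eef_rot: [-2.139, 1.569, 2.709]
force: [0.8, -0.1, -0.2]
grip_width: 0.0005
```

Call:
jog_arm(rows=[0.028,0.026,0,0,0,0,1,0.028,0.026,0,0,0,0,1,0,0,-0.02,0,0,0,1,0,0,-0.03,0,0,0,1,0,0,-0.03,0,0,0,1,0,0,-0.02,0,0,0,1,0,0,0,0,0,0,1])

```text
time_s: 2.73
ee_pos: [0.6648, 0.0392, 0.2003]
eef_rot: [-1.687, 1.563, -3.129]
force: [-0.8, -0.2, 0.6]
grip_width: 0.0006
```

```bash
python3 - <<'E'
from station import ctrl
import cv2, numpy as np
from scipy.spatial.transform import Rotation as R
o=ctrl.get_obs();print(o["ee_pos"],np.round(R.from_euler('xyz',o["eef_rot"]).as_matrix(),3))
im,d=ctrl.camera("scene")
cv2.imwrite("pics/s1.png",cv2.resize(im[100:320,200:440,::-1],None,fx=2.6,fy=2.6))
E
```

```text
[0.66479491 0.03916901 0.2002719 ] [[-0.008  0.992  0.129]
 [-0.     0.129 -0.992]
 [-1.    -0.008 -0.001]]
```

View pics/s1.png

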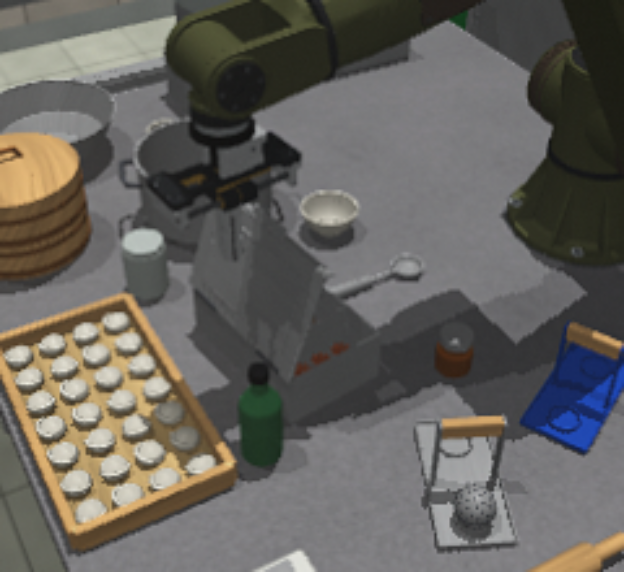

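Call:
jog_arm(rows=[-0.012,-0.0016,-0.001,0,0,0,1,-0.012,-0.0016,-0.001,0,0,0,1,-0.012,-0.0016,-0.001,0,0,0,1,-0.012,-0.0016,-0.001,0,0,0,1,-0.009,-0.0012,-0.007,0,0,0,1,-0.009,-0.0012,-0.007,0,0,0,1,-0.009,-0.0012,-0.007,0,0,0,1])

```text
time_s: 3.37
ee_pos: [0.5921, 0.0292, 0.1831]
eef_rot: [1.435, 1.567, -0.006]
force: [0.9, 0.5, 1.7]
grip_width: 0.0004
```

Call:
jog_arm(rows=[-0.007,-0.001,-0.009,0,0,0,1,-0.007,-0.001,-0.009,0,0,0,1,-0.007,-0.001,-0.009,0,0,0,1,-0.0035,-0.0005,-0.008,0,0,0,1,-0.0035,-0.0005,-0.008,0,0,0,1,-0.0035,-0.0005,-0.008,0,0,0,1,-0.0035,-0.0005,-0.008,0,0,0,1])

```text
time_s: 3.95
ee_pos: [0.5568, 0.0243, 0.1214]
eef_rot: [1.374, 1.57, -0.068]
force: [1.6, -0.6, 0.5]
grip_width: 0.0006
```

Call:
jog_arm(rows=[-0.002,0,-0.007,0,0,0,1,-0.002,0,-0.007,0,0,0,1,-0.001,0,-0.006,0,0,0,1,0,0,-0.004,0,0,0,1,0,0,-0.002,0,0,0,1,0,0,0,0,0,0,1])

```text
time_s: 4.45
ee_pos: [0.5514, 0.0246, 0.0949]
eef_rot: [-1.823, 1.57, 3.019]
force: [-1.7, -0.2, 0.2]
grip_width: 0.0007
```

Call:
jog_arm(rows=[0,0,-0.002,0,0,0,1,0,0,-0.002,0,0,0,1,0,0,-0.001,0,0,0,1,0,0,0,0,0,0,1])

```text
time_s: 4.78
ee_pos: [0.5516, 0.0245, 0.0903]
eef_rot: [2.062, 1.571, 0.621]
force: [0.6, 0.5, 0.2]
grip_width: 0.0006
```

```bash
python3 - <<'E'
from station import ctrl
import cv2, numpy as np
print(ctrl.get_obs()["force"])
im,d=ctrl.camera("scene")
cv2.imwrite("pics/s2.png",cv2.resize(im[140:300,240:400,::-1],None,fx=3.7,fy=3.7))
E
```

```text
[0.59828756 0.51455206 0.23542995]
```

View pics/s2.png

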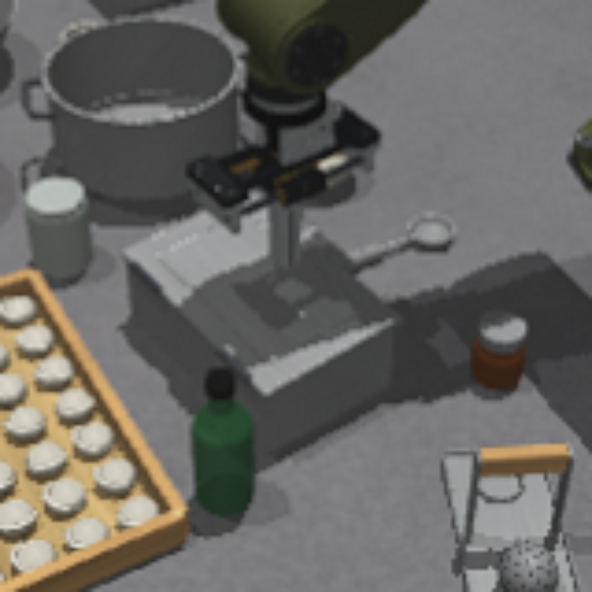

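Call:
jog_arm(rows=[0,0,-0.002,0,0,0,1,0,0,-0.001,0,0,0,1,0,0,-0.001,0,0,0,1,0,0,0,0,0,0,1])

```text
time_s: 5.17
ee_pos: [0.5516, 0.0245, 0.0863]
eef_rot: [-1.628, 1.571, -3.069]
force: [-0.1, 0.5, -0.2]
grip_width: 0.0004
```

Call:
jog_arm(rows=[0,0,-0.001,0,0,0,1,0,0,-0.001,0,0,0,1,0,0,0,0,0,0,1])

```text
time_s: 5.42
ee_pos: [0.5516, 0.0245, 0.0852]
eef_rot: [1.002, 1.571, -0.439]
force: [-4.0, 0.2, 9.0]
grip_width: 0.0002
```

Call:
jog_arm(rows=[0,0,-0.001,0,0,0,1,0,0,-0.001,0,0,0,1,0,0,0,0,0,0,1,0,0,0,0,0,0,1])

```text
time_s: 5.75
ee_pos: [0.5517, 0.0244, 0.0849]
eef_rot: [1.269, 1.57, -0.172]
force: [-13.4, -0.3, 28.9]
grip_width: 0.0001
```

Solid contact at 85 mm, so the lid is shut. Retreating upward and verifying.

Call:
jog_arm(rows=[0,0,0.01,0,0,0,1,0,0,0.03,0,0,0,1,0,0,0.04,0,0,0,0,0,0,0.04,0,0,0,0,0,0,0.04,0,0,0,0,0,0.03,0.02,0,0,7,0,-0.01,0.04,0,0,0,7,0,-0.01,0.04,0,0,0,7,0])

```text
time_s: 6.42
ee_pos: [0.5316, 0.1353, 0.2638]
eef_rot: [1.264, 1.568, 0.194]
force: [0.6, 0.4, -0.0]
grip_width: 0.0373
```

Call:
jog_arm(rows=[-0.01,0.04,0,0,0,7,0,-0.005,0.035,0,0,0,7,0,0,0.03,0,0,0,7,0,0,0.02,0,0,0,7,0,0,0.01,0,0,0,7,0,0,0,0,0,0,0,0])

```text
time_s: 6.92
ee_pos: [0.5161, 0.2713, 0.262]
eef_rot: [-2.558, 1.57, -3.014]
force: [0.2, -0.2, -0.4]
grip_width: 0.0773
```

```bash
python3 - <<'E'
from station import ctrl
import cv2, numpy as np
from h import *
from scipy.spatial.transform import Rotation as R
np.set_printoptions(precision=4,suppress=True)
o=ctrl.get_obs();print(o["ee_pos"],o["grip_width"],np.round(R.from_euler('xyz',o["eef_rot"]).as_matrix(),3))
for n in ["scene","wrist"]:
    m=ctrl.camera_model(n);im,d=ctrl.camera(n)
    np.savez(f"{n}1.npz",im=im,d=d,K=m["K"],dist=m["dist"],E=m["extrinsics"])
    cv2.imwrite(f"pics/{n}3.png",im[:,:,::-1])
s=load("scene1.npz");P=cloud(s);Q=P.reshape(-1,3)
H=np.array([.664,.043]);u=np.array([.992,.126]);v=np.array([-.126,.992])
a=(Q[:,:2]-H)@u;b=(Q[:,:2]-H)@v
k=(a>-.15)&(a<-.005)&(abs(b)<.115)&(Q[:,2]>.06)&(Q[:,2]<.15)
X=np.c_[a[k],b[k],np.ones(k.sum())];x=np.linalg.lstsq(X,Q[k,2],rcond=None)[0];print("lid slope",x,k.sum(),(Q[k,2]-X@x).std())
E
```

```text
[0.5161 0.2713 0.262 ] 0.07732583837982873 [[-0.001  0.44   0.898]
 [-0.     0.898 -0.44 ]
 [-1.    -0.    -0.001]]
lid slope [-0.0008 -0.0007  0.0877] 1730 0.0020320488401096687
```

View pics/scene3.png

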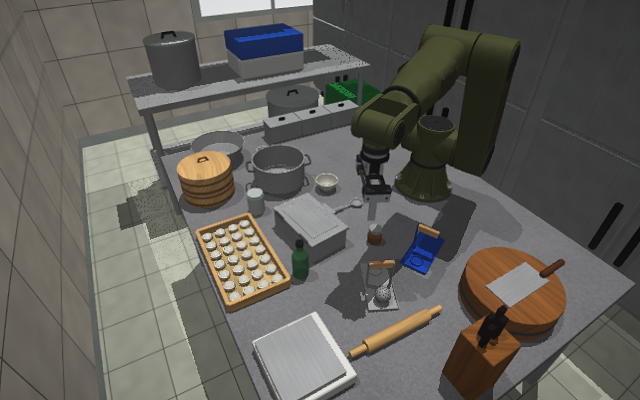

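View pics/wrist3.png

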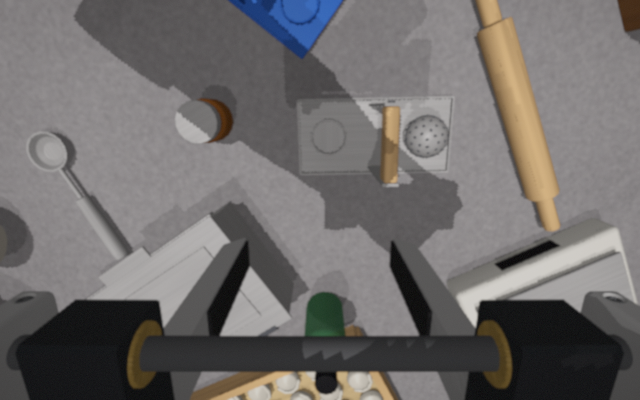

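Scene view: the lid lies flat on the box, and the fitted slope is about 0. Wrist view: the bar is at about (391,145), the tray edges run about 1° off the image rows, and the ball is in its well at (427,136). I'll refine the grip pose from this.

```bash
python3 - <<'E'
from h import *
np.set_printoptions(precision=4,suppress=True)
w=load("wrist1.npz");P=cloud(w)
hsv=cv2.cvtColor(w["im"],cv2.COLOR_RGB2HSV);m=cv2.inRange(hsv,(8,70,60),(25,255,255));k=np.zeros_like(m);k[95:195,370:410]=m[95:195,370:410]
n,l,st,ce=cv2.connectedComponentsWithStats(k);i=1+np.argmax(st[1:,4]);print(st[i],ce[i])
k=(l==i)
Q=P[k];print("zmed/max",np.median(Q[:,2]),np.percentile(Q[:,2],95))
T=Q[Q[:,2]>np.percentile(Q[:,2],90)-.006];print("top face pts",len(T),T.mean(0),T.min(0),T.max(0))
c=T[:,:2].mean(0);d=np.linalg.svd(T[:,:2]-c,full_matrices=False)[2][0];print("bar dir",np.degrees(np.arctan2(d[1],d[0])))
t=np.array([-d[1],d[0]]);a=(T[:,:2]-c)@d;b=(T[:,:2]-c)@t;print("len",a.min(),a.max(),"wid",b.min(),b.max(), "center",c+d*(a.min()+a.max())/2+t*(b.min()+b.max())/2)
cn=[(297,98),(453,97),(447,175),(301,173)]
C=np.array([ray(w,*q,.003) for q in cn]);print(C,C.mean(0))
e=C[1]-C[0];f=C[2]-C[3];print(np.degrees(np.arctan2(e[1],e[0])),np.degrees(np.arctan2(f[1],f[0])),np.linalg.norm(e),np.linalg.norm(f))
print("ball",ray(w,427,136,.03))
E
```

```text
[ 380  107   20   76 1269] [389.6548 144.1537]
zmed/max 0.11476812412146437 0.11626988530391803
top face pts 1081 [0.5058 0.3526 0.116 ] [0.4449 0.3064 0.11  ] [0.542  0.3726 0.4405]
bar dir -23.67523544100688
len -0.037206968255289324 0.037584104078265804 wid -0.06671072237100428 0.008369836041074524 center [0.4942 0.3258]
[[0.4233 0.2871 0.003 ]
 [0.5084 0.4603 0.003 ]
 [0.5972 0.4188 0.003 ]
 [0.5089 0.2483 0.003 ]] [0.5094 0.3536 0.003 ]
63.845889990605386 62.63614928610433 0.19294540982733394 0.19201328591755842
ball [0.5325 0.4072 0.03  ]
```

Call:
jog_arm(rows=[-0.002,0.02,0,0,0,0,0,-0.003,0.03,0,0,0,0,0,-0.003,0.022,0,0,0,0,0,-0.002,0.01,0,0,0,0,0,0,0,-0.02,0,0,0,0,0,0,-0.03,0,0,0,0,0,0,-0.02,0,0,0,0,0,0,0,0,0,0,0])

```text
time_s: 7.68
ee_pos: [0.5056, 0.3494, 0.1882]
eef_rot: [-2.097, 1.564, -2.565]
force: [0.3, 0.4, -0.0]
grip_width: 0.094
```

```bash
python3 - <<'E'
from station import ctrl
import cv2, numpy as np
from scipy.spatial.transform import Rotation as R
o=ctrl.get_obs();print(o["ee_pos"],o["grip_width"],np.round(R.from_euler('xyz',o["eef_rot"]).as_matrix(),3))
im,d=ctrl.camera("wrist");cv2.imwrite("pics/w4.png",im[:,:,::-1])
E
```

```text
[0.50558742 0.34943426 0.18824102] 0.09400469930060652 [[-0.006  0.45   0.893]
 [-0.004  0.893 -0.45 ]
 [-1.    -0.006 -0.003]]
```

View pics/w4.png

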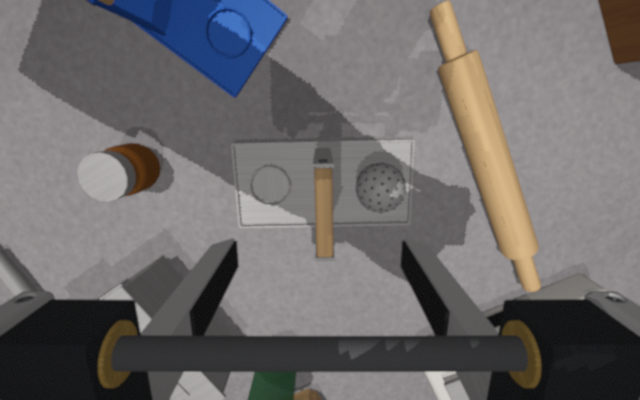

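Call:
jog_arm(rows=[0,0,-0.02,0,0,0,0,0,0,-0.03,0,0,0,0,0,0,-0.025,0,0,0,0,0,0,-0.015,0,0,0,0,0,0,-0.008,0,0,0,0,0,0,0,0,0,0,0,0,0,0,0,0,0,0])

```text
time_s: 8.32
ee_pos: [0.5074, 0.3515, 0.0962]
eef_rot: [0.995, 1.569, 0.53]
force: [0.6, 0.1, -0.4]
grip_width: 0.0937
```

```bash
python3 - <<'E'
from station import ctrl
import cv2, numpy as np
from scipy.spatial.transform import Rotation as R
o=ctrl.get_obs();print(o["ee_pos"],o["grip_width"],o["force"],np.round(R.from_euler('xyz',o["eef_rot"]).as_matrix(),3))
im,d=ctrl.camera("wrist");cv2.imwrite("pics/w5.png",im[:,:,::-1])
E
```

```text
[0.50741647 0.35153994 0.09619459] 0.09367158985346169 [ 0.6054152   0.1032605  -0.35918084] [[ 0.002  0.448  0.894]
 [ 0.001  0.894 -0.448]
 [-1.     0.002  0.001]]
```

View pics/w5.png

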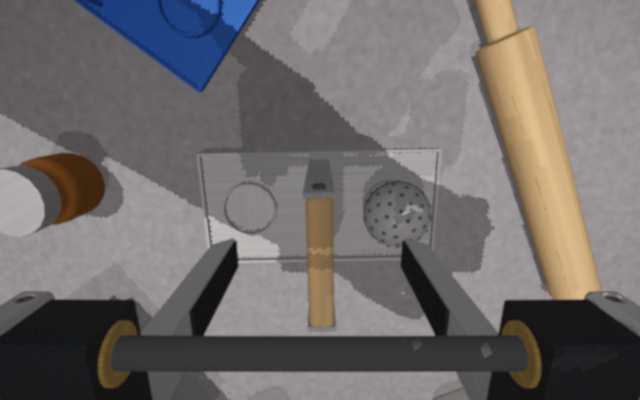

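Call:
jog_arm(rows=[-0.001,0.001,-0.006,0,0,0,0,0,0,-0.005,0,0,0,0,0,0,0,0,0,0,0.5,0,0,0,0,0,0,0.7,0,0,0,0,0,0,0.8,0,0,0,0,0,0,0.9,0,0,0,0,0,0,1,0,0,0,0,0,0,1], squeeze=25)

```text
time_s: 9.03
ee_pos: [0.5056, 0.3525, 0.0836]
eef_rot: [1.057, 1.571, 0.593]
force: [-0.0, -0.5, 0.4]
grip_width: 0.0577
```

Call:
jog_arm(rows=[0,0,0,0,0,0,1,0,0,0,0,0,0,1,0,0,0,0,0,0,1,0,0,0,0,0,0,1,0,0,0,0,0,0,1,0,0,0,0,0,0,1], squeeze=35)

```text
time_s: 9.53
ee_pos: [0.5056, 0.3525, 0.0835]
eef_rot: [-0.04, 1.571, -0.503]
force: [0.6, 0.3, -0.6]
grip_width: 0.0176
```

Call:
jog_arm(rows=[0,0,0,0,0,0,1,0,0,0,0,0,0,1,0,0,0,0,0,0,1,0,0,0,0,0,0,1])

```text
time_s: 9.87
ee_pos: [0.5056, 0.3525, 0.0834]
eef_rot: [1.269, 1.571, 0.805]
force: [1.6, 0.3, 0.0]
grip_width: 0.0135
```

Call:
jog_arm(rows=[0,0,0.002,0,0,0,1,0,0,0.004,0,0,0,1,0,0,0.006,0,0,0,1,0,0,0.007,0,0,0,1,0,0,0.007,0,0,0,1,0,0,0.007,0,0,0,1,0,0,0.004,0,0,0,1,0,0,0.002,0,0,0,1])

```text
time_s: 10.53
ee_pos: [0.5058, 0.3526, 0.1235]
eef_rot: [1.012, 1.57, 0.549]
force: [-0.5, -0.1, -3.8]
grip_width: 0.0142
```

```bash
python3 - <<'E'
from station import ctrl
import cv2, numpy as np
o=ctrl.get_obs();print(o["ee_pos"],o["grip_width"],o["force"],o["moment"])
a,d=ctrl.camera("wrist");b,d=ctrl.camera("scene")
b=cv2.resize(b[200:320,320:512],(640,400))
cv2.imwrite("pics/w6.png",cv2.resize(np.vstack([a,b])[:,:,::-1],None,fx=.75,fy=.75))
E
```

```text
[0.50582113 0.35263738 0.12351072] 0.014201351407680357 [-0.50108279 -0.1048158  -3.79025286] [-0.04993821 -0.11371452 -0.03541283]
```

View pics/w6.png

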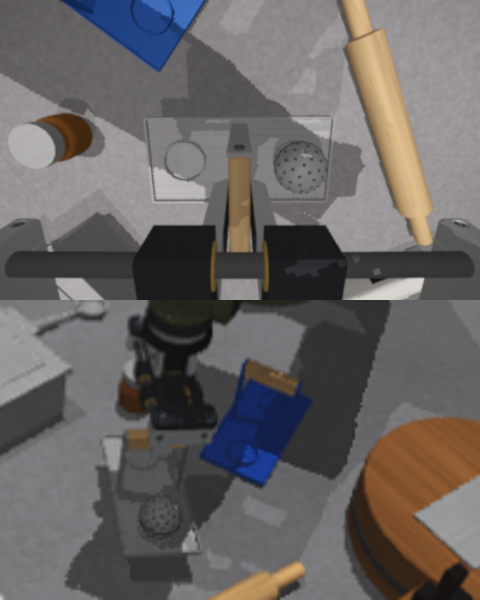

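Call:
jog_arm(rows=[0,0,0.004,0,0,0,1,0,0,0.008,0,0,0,1,0,0,0.012,0,0,0,1,0,0,0.015,0,0,0,1,0,0,0.015,0,0,0,1,0,0,0.015,0,0,0,1,0,0,0.015,0,0,0,1,0,0,0.015,0,0,0,1])

```text
time_s: 11.3
ee_pos: [0.5056, 0.3525, 0.2234]
eef_rot: [0.98, 1.57, 0.517]
force: [-0.1, 0.1, -4.8]
grip_width: 0.0138
```

Call:
jog_arm(rows=[0,0,0.011,0,0,0,1,0,0,0.007,0,0,0,1,0,-0.003,0.003,0,0,0,1,0,-0.006,0,0,0,0,1,0.001,-0.009,0,0,0,0,1,0.001,-0.012,0,0,0,0,1,0.001,-0.015,0,0,0,0,1,0.001,-0.015,0,0,0,0,1])

```text
time_s: 11.97
ee_pos: [0.5095, 0.2906, 0.242]
eef_rot: [-2.016, 1.57, -2.48]
force: [-0.6, -1.3, -5.2]
grip_width: 0.0133
```

Call:
jog_arm(rows=[0.001,-0.015,0,0,0,0,1,0.001,-0.015,0,0,0,0,1,0.001,-0.015,0,0,0,0,1,0.001,-0.015,0,0,0,0,1,0.001,-0.015,0,0,0,0,1,0.001,-0.015,0,0,0,0,1,0.001,-0.015,0,0,0,0,1,0.001,-0.015,0,0,0,0,1])

```text
time_s: 12.63
ee_pos: [0.5175, 0.1708, 0.2425]
eef_rot: [0.701, 1.571, 0.237]
force: [0.1, 0.2, -3.7]
grip_width: 0.0137
```

Call:
jog_arm(rows=[0.001,-0.015,0,0,0,0,1,0.001,-0.015,0,0,0,0,1,0.001,-0.015,0,0,0,0,1,0.001,-0.015,0,0,0,0,1,0.001,-0.015,0,0,0,0,1,0.001,-0.015,0,0,0,0,1,0.001,-0.015,0,0,0,0,1,0.001,-0.015,0,0,0,0,1])

```text
time_s: 13.3
ee_pos: [0.5253, 0.0509, 0.2425]
eef_rot: [0.298, 1.571, -0.166]
force: [-0.0, 0.2, -3.6]
grip_width: 0.0136
```

Call:
jog_arm(rows=[0.001,-0.015,0,0,0,0,1,0.001,-0.015,0,0,0,0,1,0.001,-0.015,0,0,0,0,1,0.001,-0.015,0,0,0,0,1,0.001,-0.015,0,0,0,0,1,0.001,-0.015,0,0,0,0,1,0.001,-0.015,0,0,0,0,1,0.001,-0.015,0,0,0,0,1])

```text
time_s: 13.97
ee_pos: [0.5331, -0.0691, 0.2426]
eef_rot: [0.073, 1.57, -0.391]
force: [0.1, -0.7, -3.1]
grip_width: 0.0137
```

Call:
jog_arm(rows=[0.001,-0.015,0,0,0,0,1,0.001,-0.015,0,0,0,0,1,0.001,-0.015,0,0,0,0,1,0.001,-0.015,0,0,0,0,1,0.001,-0.015,0,0,0,0,1,0.001,-0.015,0,0,0,0,1,0.001,-0.015,0,0,0,0,1,0.001,-0.015,0,0,0,0,1])

```text
time_s: 14.63
ee_pos: [0.5414, -0.189, 0.2425]
eef_rot: [0.038, 1.571, -0.426]
force: [-0.4, 0.2, -4.6]
grip_width: 0.014
```

Call:
jog_arm(rows=[0.001,-0.015,0,0,0,0,1,0.001,-0.015,0,0,0,0,1,0.001,-0.015,0,0,0,0,1,0,-0.015,0,0,0,0,1,0,-0.015,0,0,0,0,1,0,-0.014,0,0,0,0,1,0,-0.012,0,0,0,0,1,0,-0.01,0,0,0,0,1])

```text
time_s: 15.3
ee_pos: [0.5445, -0.3, 0.2423]
eef_rot: [-2.913, 1.571, 2.906]
force: [-0.3, -0.5, -3.9]
grip_width: 0.0138
```

Call:
jog_arm(rows=[0,-0.008,0,0,0,0,1,0,-0.006,0,0,0,0,1,0,-0.004,0,0,0,0,1,0,-0.003,0,0,0,0,1,0,-0.001,0,0,0,0,1,0,0,0,0,0,0,1,0,0,0,0,0,0,1,0,0,0,0,0,0,1])

```text
time_s: 15.97
ee_pos: [0.5447, -0.3202, 0.2425]
eef_rot: [0.315, 1.571, -0.148]
force: [-0.5, -0.7, -4.5]
grip_width: 0.014
```

```bash
python3 - <<'E'
from station import ctrl
import cv2, numpy as np
from h import *
from scipy.spatial.transform import Rotation as R
np.set_printoptions(precision=4,suppress=True)
o=ctrl.get_obs();print(o["ee_pos"],o["grip_width"],o["force"],np.round(R.from_euler('xyz',o["eef_rot"]).as_matrix(),3))
for n in ["wrist","scene","top"]:
    m=ctrl.camera_model(n);im,d=ctrl.camera(n)
    np.savez(f"{n}2.npz",im=im,d=d,K=m["K"],dist=m["dist"],E=m["extrinsics"])
a=load("wrist2.npz")["im"];b=load("scene2.npz")["im"];c=load("top2.npz")["im"]
cv2.imwrite("pics/f7.png",np.vstack([cv2.resize(a,(480,300)),cv2.resize(b[130:230,200:360],(480,300))])[:,:,::-1])
cv2.imwrite("pics/f8.png",c[:,:,::-1])
s=load("scene2.npz");P=cloud(s).reshape(-1,3)
R_=P[(abs(P[:,2]-.12)<.006)&(np.hypot(P[:,0]-.545,P[:,1]+.324)<.13)&(np.hypot(P[:,0]-.545,P[:,1]+.324)>.09)]
for _ in range(4):
    x=np.linalg.lstsq(np.c_[2*R_[:,:2],np.ones(len(R_))],(R_[:,:2]**2).sum(1),rcond=None)[0];r=np.sqrt(x[2]+x[0]**2+x[1]**2)
    e=abs(np.hypot(R_[:,0]-x[0],R_[:,1]-x[1])-r);R_=R_[e<max(.004,2*e.std())]
print("pot scene",x[:2],r,len(R_))
E
```

```text
[ 0.5447 -0.3202  0.2425] 0.014015050318304967 [-0.5323 -0.6935 -4.4905] [[ 0.     0.447  0.895]
 [-0.     0.895 -0.447]
 [-1.     0.     0.   ]]
pot scene [ 0.5481 -0.3219] 0.10777697440440866 157
```

View pics/f7.png

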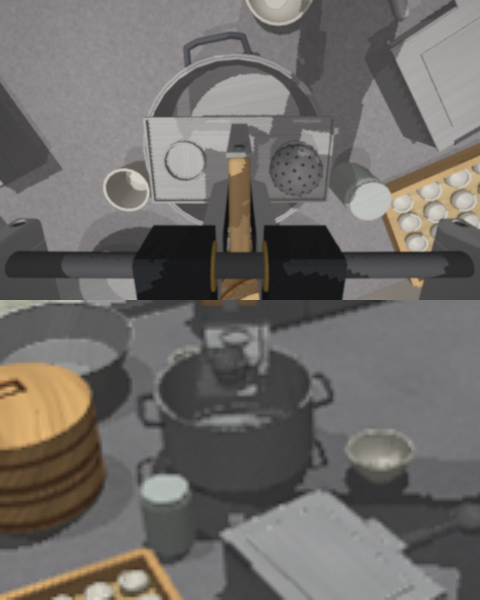

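View pics/f8.png

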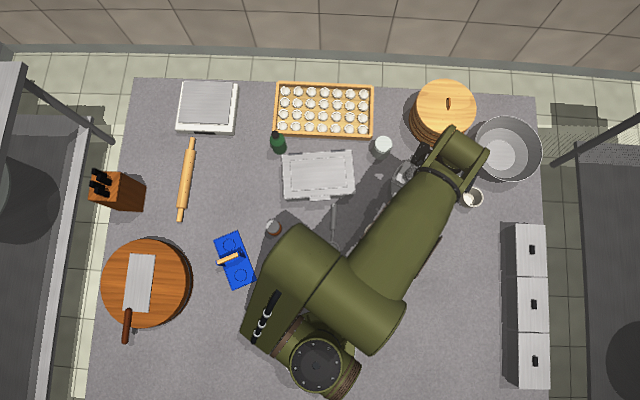

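Wrist view: the ball is in its well and the tray is centred over the pot. Small nudge, then a levelness check.

Call:
jog_arm(rows=[0.001,-0.001,0,0,0,0,1,0.001,-0.001,0,0,0,0,1,0,0,0,0,0,0,1,0,0,0,0,0,0,1,0,0,0,0,0,0,1,0,0,0,0,0,0,1,0,0,0,0,0,0,1,0,0,0,0,0,0,1])

```text
time_s: 16.78
ee_pos: [0.5466, -0.3225, 0.2425]
eef_rot: [-0.078, 1.571, -0.542]
force: [-0.1, 0.1, -4.6]
grip_width: 0.0138
```

```bash
python3 - <<'E'
from station import ctrl
from h import *
np.set_printoptions(precision=4,suppress=True)
o=ctrl.get_obs();print(o["ee_pos"],o["joint_vel"],o["grip_width"])
m=ctrl.camera_model("wrist");im,d=ctrl.camera("wrist")
z=dict(im=im,d=d,K=m["K"],dist=m["dist"],E=m["extrinsics"]);P=cloud(z)
Q=np.vstack([P[175:250,205:215].reshape(-1,3),P[165:185,205:300].reshape(-1,3),P[162:180,340:430].reshape(-1,3),P[175:250,433:437].reshape(-1,3)]);Q=Q[(Q[:,2]>.14)&(Q[:,2]<.19)]
c=Q.mean(0)
for _ in range(3):
    c=Q.mean(0);n=np.linalg.svd(Q-c,full_matrices=False)[2][2];e=(Q-c)@n;Q=Q[abs(e)<2*e.std()+1e-4]
print("tray n",n,"tilt",np.degrees(np.arccos(abs(n[2]))),c,e.std(),len(Q))
b=P[220:230,390:400].reshape(-1,3);print("ball top",np.median(b,0))
E
```

```text
[ 0.5466 -0.3225  0.2425] [-0.0005  0.0001  0.0006  0.0018  0.0006 -0.001 ] 0.013789858386389488
tray n [-0.0016 -0.0001  1.    ] tilt 0.09229075145826394 [ 0.5189 -0.3229  0.1632] 0.0005988440841019312 4273
ball top [ 0.5638 -0.2749  0.2112]
```

Tray is level to 0.1°, its floor is about 163 mm above the counter (about 40 mm above the rim), the ball is in its well, and the arm is still. Handing in.

```bash
python3 -c "
from station import ctrl
print(ctrl.hand_in())"
```

```text
the job is handed in; nothing more can be done
None
```

I shut the spice box lid, then carried the tray to the stock pot and handed in with the arm still holding it there. Robot time was about 17 s.

- **Lid:** I swung it over with the closed fingers and pressed it down until it stopped at 85 mm with about 29 N. The depth fit afterwards showed it flat.
- **Tray:** I gripped it by the bar (opening 14 mm, 35 N) and carried it level and slowly. The last wrist picture's depth fit gave a tilt of about 0.1°, with the tray about 40 mm above the pot rim.
- **Ball:** It was still in its well in the last picture I viewed, and a depth reading just before hand-in put its top at the expected height.
- **Position:** The grip was within about 2 mm of the pot's middle. The top and scene cameras disagreed on that middle by about 4 mm, so I used a point between them.
- **Bystanders:** They looked unmoved by eye in the last top and scene pictures. The arm hid the bowl in the top view, but it showed in the scene view.

No check failed.

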